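Set the counter label printer to large labels and feed

TASK

Set the label printer on the cheese counter for large labels: slide the size selector all the way to its end stop on the side where the larger sample label lies. Then twist the feed knob clockwise to its stop and let go so that it springs back. Leave the jar, the small black cheese, the spatula and the price card where they are.

Things in the scene. Friction and masses are not known exactly. Their poses are not given: they have to be found in the camera images.
- label_printer: Grey console 300 mm wide (y), 297 deep (x), fixed. Origin: centre of underside; x to its back, y left, z up. Steel panel sloping down to the front (-x) at 32 degrees: middle (-0.0275, 0, 0.105), normal (-0.530, 0, 0.848), 220 mm long; slide on its upper half, knob on its lower. Fixed carry handle above the slide: 14 mm bar along y at x 27, z 263 mm, legs at y +-143.
- slide_grip (a point): Middle of the size selector's grip: a black block 60 mm long up the slope, 24 mm wide along the slide, whose top stands 48 mm proud of the panel; this point lies 30 mm off the panel. Axes: x uphill on the panel, y along the slide (printer's y), z out of the panel. It slides in a straight dark slot along y. The carry handle's bar passes over it, so come in square to the panel.
- size_slide (a joint): Position of the selector along the printer's y, in m: 0 mid-slot, +0.055 at the stop on the printer's +y side, -0.055 at the stop on the -y side. Stiff (about 2 N), stays where it is left.
- knob_grip (a point): Middle of the feed knob's bar, on its turning axis: a black bar 62 mm long, 18 mm wide on a flat round base 7 mm high, its top 48 mm proud of the panel; this point lies 30 mm off the panel, 92 mm downhill of the slide's middle. Turns with the knob: x along the bar (uphill when at rest), y across it, z out of the panel (the turning axis).
- feed_knob (a joint): Turn of the feed knob in rad: 0 at rest (bar straight uphill), grows clockwise as seen facing the panel, stop at 1.1. A spring (up to about 0.2 N m) returns it to 0.
- large_label: Larger sample label: flat white card 76 x 90 x 4 mm lying fixed on the flat ledge (printer z 168 mm) behind the panel, to one side of the paper roll (46 mm proud) in its middle. Origin: centre of its underside.
- small_label: Smaller sample label: flat white card 38 x 45 x 4 mm fixed on the ledge at the other side. Origin: centre of its underside.
- jar: Amber glass jar, 72 mm across, 120 mm high, loose, to the printer's +y side. Origin: centre of its underside.
- truckle: Small black waxed cheese, 96 mm across, 60 mm high, loose, to the printer's -y side. Origin: centre of its underside.
- cheese_knife: Flat cheese spatula with a dark wooden handle, 250 mm long, lying in front of the printer. Origin: its middle.
- price_card: Blank price card 100 mm wide upright in a steel foot, 82 mm high. Origin: centre of its underside.

How it is judged:
By the outcome, as a careful person would: the job done as asked, in the order asked, and still so for the second after the job is handed in, with the robot touching nothing.
It also fails if it takes over 51 s, if anything falls off the work surface, if the arm or the gripper's body presses on something with over 40 N, if the wrist force passes 120 N, or if a joint passes its speed limit or range.

ROBOT

A 6-joint arm with a two-finger parallel gripper is mounted at the origin on the work surface. World frame = base frame: x ahead of the robot, y to its left, z up, the work surface at z = 0. Lengths are in mm, angles in degrees, forces in N, time in s.
With the tool pointing down it reaches from about 350 to 850 mm from the base axis. Payload 8.1 kg.
Tool frame: the origin (TCP) lies on the centre line of the jaws, within the pads' length; the fingertips stand 19 mm ahead of it and the grasp point (between the pads) is the TCP (r.tip_reach is the z of the fingertips in the tool frame, in mm); z points along the fingers, y is the line along which they close (so a half turn about z gives the same grasp; the last joint's range is limited). The gripper opens to 85 mm and grips with 20 to 120 N. Pads are 22 mm wide; open, the fingers measure 114 mm over their backs; the gripper's body (76 mm by 85 mm) begins 54 mm behind the grasp point. The pads swing forward as they close: fully open they stand 13 mm farther back than shut.
Start: joints at [-72.387, 7.471, 85.268, -0, 87.261, -4.893], TCP at [229.686, -554.301, 250.292] pointing down, gripper open.
Joint ranges: [-169.43, 169.43], [-51.17, 129.36], [1.28, 143.12], [-76.62, 256.62], [0, 156.53], [-152.29, 152.29]. Speed limits (degrees/s): [136.94, 136.94, 159.86, 180, 180, 180].

INTERFACE

Orientations are given as [roll, pitch, yaw] about the fixed x, y, z axes, in that order (R = Rz(yaw) Ry(pitch) Rx(roll)).
In Python, from bench import r gives the robot as it stands. The module is installed in compiled form; this text tells all that it offers.
- The arm moves only by the shell command python3 -m handwheel 'ROWS' [FORCE]. ROWS is JSON, a list of rows, each a list of 7 numbers: the shift along the tool's x, y, z in m, then the turn, a rotation vector about the tool's x, y, z in degrees, then the finger opening in m, from 0 to 0.0854. In form: [[tx, ty, tz, ax, ay, az, claw], ...]. A call has 1 to 8 rows; each row shifts and turns the commanded pose from where the row before left it, along the tool's axes as they then stand; what a row does not reach is not made up. A row lasts 1/12 s, in which the tool goes at most 41.7 mm and 7.16 degrees, less where a joint would pass 70% of its speed; a pose out of reach is approached as far as the arm can. A call with a gripper value outside its range is refused whole. The fingers move at their own pace and stop on an object; FORCE is the grip in N (left out, the last holds). Time passes only in rows, so rows that do not move let the fingers close. It gives the time, the measured TCP pose, the force, the opening and the grip force at its end, in the units of the state.
- r.sense(): the state, without advancing time (a new reading comes with each control period).
- r.snapshot(name): name is "scene" or "top" or "wrist"; returns (picture, depth): 400x640x3 uint8, blue, green, red; 400x640 float32, mm along the optical axis (not along the pixel's ray), 0 where there is no reading.
- r.calibration(name): a dict with "vfov" (degrees; the focal length in pixels is half the picture's height over the tangent of half this angle, whatever the lens; pixels are square), "cx", "cy" (the principal point, pixels), "rvec" (rotation vector, rad) and "tvec" (3), from world to camera coordinates, as OpenCV has them; the wrist camera has in their place "tool_from_camera" (4x4, takes a point from camera to tool coordinates, whose origin is the TCP and whose axes are the flange's). Camera axes: x right, y down, z forward; pixel columns grow to the right and rows downward; lengths in mm; the calibration is good to about 2 mm. A picture is of the moment at which its call begins: read the wrist's pose just before it. calibration takes no time and is no camera call.
- r.hand_in(): hands the job in; it is judged then, once.
The state is a dict: "time": time; "joint_pos": joint angles; "qd": joint speeds; "joint_efforts": joint torques, N m; "tool_pos": TCP position; "tcp_rot": TCP orientation; "ft_force": force on the tool from outside, world axes, zero at the start; "wrist_torque": the same for the moment, N m; "finger_gap": finger opening in mm; "grip_force": force on a finger pad.
Only numpy, scipy, OpenCV 4.12 (cv2) and the standard library are available. Lean on these libraries where they do the work, as an engineer would, in place of code of your own. Each camera call takes 0.05 s, during which the arm holds its last target. There are 200 camera calls.

## Working session

There is one attempt and no reset: what is moved stays moved. The work goes in short steps, Python scripts to look and compute and a shell command to move; the robot and the scene stay as the last step left them, time stands still between calls to the robot, and variables do not carry over. Pictures are saved under pics/ and viewed, at most 10 in all, crops included, and the job is handed in when it is done.

```bash
mkdir -p pics
cat > h.py <<'E'
from bench import r
import numpy as np, cv2
from scipy.spatial.transform import Rotation as R
def K(c): 
    f=200/np.tan(np.radians(c["vfov"])/2); return f,c["cx"],c["cy"]
def cam(name,s=None):
    c=r.calibration(name)
    if name=="wrist":
        s=s or r.sense(); T=np.eye(4);T[:3,:3]=R.from_euler('xyz',s["tcp_rot"],degrees=True).as_matrix();T[:3,3]=s["tool_pos"]
        M=T@np.array(c["tool_from_camera"])
    else:
        W=np.eye(4);W[:3,:3]=R.from_rotvec(np.ravel(c["rvec"])).as_matrix();W[:3,3]=np.ravel(c["tvec"]);M=np.linalg.inv(W)
    return K(c),M
def back(name,u,v,d,s=None):
    (f,cx,cy),M=cam(name,s)
    u,v,d=map(lambda a:np.asarray(a,float),(u,v,d))
    p=np.stack([(u-cx)/f*d,(v-cy)/f*d,d],-1)
    return p@M[:3,:3].T+M[:3,3]
def proj(name,P,s=None):
    (f,cx,cy),M=cam(name,s); q=(np.asarray(P,float)-M[:3,3])@M[:3,:3]
    return np.stack([q[...,0]/q[...,2]*f+cx,q[...,1]/q[...,2]*f+cy],-1)
E
python3 - <<'E'
from h import *
print(r.sense()); print(r.calibration("top"),r.calibration("scene"),r.calibration("wrist"))
for n in("top","scene"):
    p,d=r.snapshot(n); cv2.imwrite(f"pics/{n}0.png",p); np.save(n+"0.npy",d)
E
```

```text
{'time': 0.0, 'joint_pos': array([-7.23856382e+01,  7.51480469e+00,  8.53312496e+01, -1.94802282e-03,
        8.72617719e+01, -4.89203171e+00]), 'qd': array([-0.05551213,  0.00180379, -0.04292619, -0.07922513,  0.01022747,
       -0.07280203]), 'joint_efforts': array([ 3.55778420e-04, -5.69394922e+01, -5.00560427e+01, -4.11240180e-04,
        1.47759280e-02, -1.39430313e-06]), 'tool_pos': array([ 229.53041916, -553.78623916,  249.22868559]), 'tcp_rot': array([-1.79892401e+02, -7.25670065e-03,  2.25064815e+01]), 'ft_force': array([-0.2675201 ,  0.16947887,  0.65136495]), 'wrist_torque': array([-0.01638783, -0.01016151, -0.04185989]), 'grip_force': 0.0, 'finger_gap': 84.94128020422062}
{'vfov': 56.709505841637174, 'cx': 321.48509011288877, 'cy': 197.74280067467978, 'rvec': array([ 2.19964071, -2.19683712,  0.11412691]), 'tvec': array([  32.34619933,  637.28099378, 1130.59037457])} {'vfov': 55.298395643950045, 'cx': 325.43337360050464, 'cy': 202.00555957671156, 'rvec': array([ 2.30185163,  0.60215569, -0.23597927]), 'tvec': array([-550.88611982,  -80.07630694, 1202.75803475])} {'vfov': 59.28736337322209, 'cx': 316.09121576293524, 'cy': 194.62984359737067, 'tool_from_camera': array([[ 4.73602353e-04, -9.58738689e-01, -2.84288413e-01,
         7.25045022e+01],
       [ 9.99999525e-01,  6.96237906e-04, -6.82082279e-04,
         3.21362276e-01],
       [ 8.51871039e-04, -2.84287955e-01,  9.58738563e-01,
        -1.22708972e+02],
       [ 0.00000000e+00,  0.00000000e+00,  0.00000000e+00,
         1.00000000e+00]])}
```

View pics/top0.png

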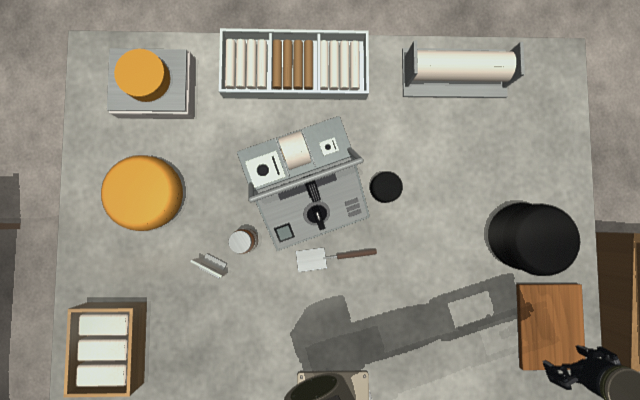

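View pics/scene0.png

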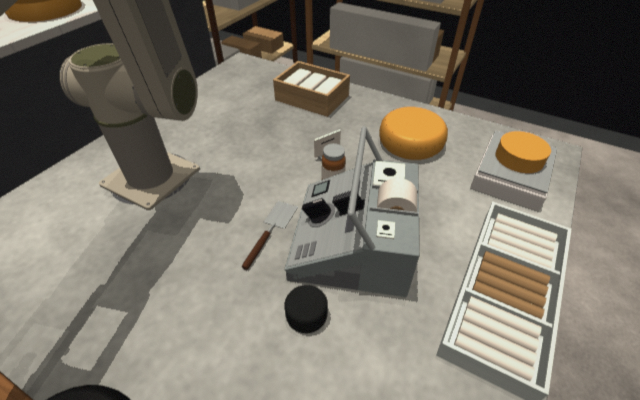

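The top view shows the large label at (264,170), on the left, which is the printer's +y side. The small label is at (329,147), the grip near (315,190) and the knob at (318,213).

Run:
```python
from h import *
from scipy.optimize import least_squares
p=cv2.imread("pics/top0.png"); d=np.load("top0.npy")
v,u=np.mgrid[0:400,0:640]; P=back("top",u,v,d)
for (a,b) in [(600,350),(200,300)]: print("table z",P[b,a])
x,y,z=P[...,0],P[...,1],P[...,2]
roi=(u>225)&(u<375)&(v>110)&(v<252)&(d>0)
# ledge
m=roi&(abs(z-168)<7); print("ledge z",np.median(z[m]),m.sum())
# plane normal per region: panel
n0=None
m=roi&(z>50)&(z<160); Q=P[m]
best=0;rng=np.random.default_rng(0)
for _ in range(800):
    a,b,c=Q[rng.choice(len(Q),3,False)]; n=np.cross(b-a,c-a); L=np.linalg.norm(n)
    if L<500: continue
    n/=L; n*=np.sign(n[2]); 
    if abs(n[2]-.848)>.06: continue
    k=abs((Q-a)@n)<2.5
    if k.sum()>best: best=k.sum(); I=Q[k]
c=I.mean(0); n=np.linalg.svd(I-c)[2][2]; n*=np.sign(n[2]); print("panel",n,best,c)
yaw=np.arctan2(-n[1],-n[0]); print("yaw",np.degrees(yaw))
ex=np.array([np.cos(yaw),np.sin(yaw),0]);ey=np.array([-ex[1],ex[0],0])
# plane passes through O+R(-27.5,0,105)
nn=-.530*ex+np.array([0,0,.848])
s=((I-[0,0,105])@nn).mean()/-.530   # = ex·O -27.5
print("O.ex",s+27.5)
B=P[roi&(z>40)&(z<185)]; yy=B@ey; xx=B@ex
print("y pct",np.percentile(yy,[.2,1,2,98,99,99.8]),"x",np.percentile(xx,[.2,1,2,98,99,99.8]))
yc=(np.percentile(yy,1)+np.percentile(yy,99))/2
print("O", ex*(s+27.5)+ey*yc)
cv2.imwrite("pics/crop0.png",cv2.resize(p[105:255,225:415],None,fx=4,fy=4,interpolation=cv2.INTER_CUBIC))
q=cv2.imread("pics/scene0.png"); cv2.imwrite("pics/crop1.png",cv2.resize(q[120:295,270:440],None,fx=3.4,fy=3.4,interpolation=cv2.INTER_CUBIC))
```

```text
table z [ 261.95647986 -608.19131958  304.8913868 ]
table z [3.22088284e+02 4.06920948e+02 1.35358540e-01]
ledge z 170.33312247925915 3516
panel [-0.49829986 -0.18218394  0.84764749] 4242 [608.19081007  58.66284024 104.47114195]
yaw 20.08297074805765
O.ex 619.7004422220875
y pct [-346.0022407  -302.51593423 -299.40958458   74.64845095   87.73129159
  101.8020135 ] x [505.62834453 508.19547248 511.43444821 793.98244503 797.46210635
 799.70975425]
O [618.89683062 111.93061163   0.        ]
```

View pics/crop0.png

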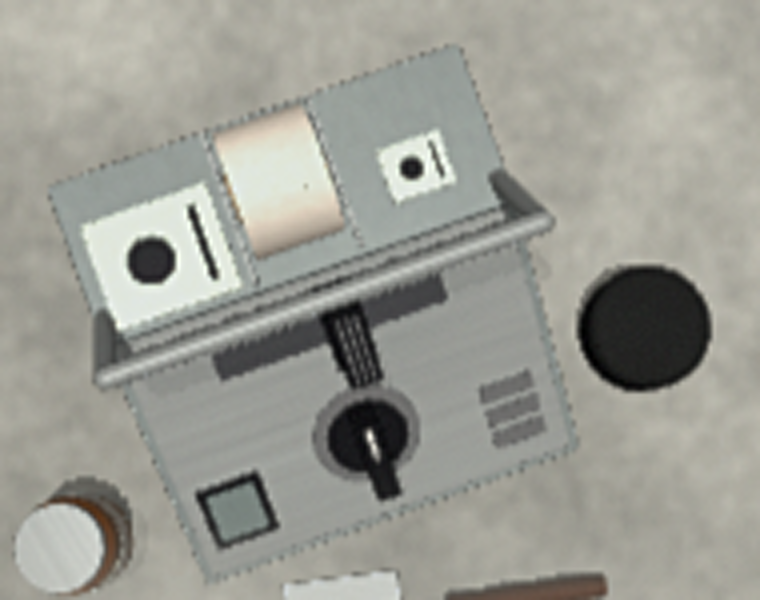

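View pics/crop1.png

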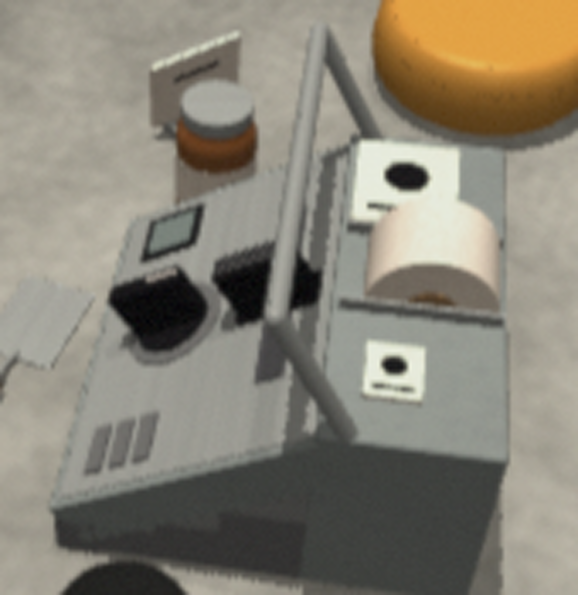

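The label and slot layout is clear, and +y is the large-label side. Next I fit the printer pose from corners in both views.

```bash
cat > fit.py <<'E'
from h import *
from scipy.optimize import least_squares
L=np.array([[148.5,150,168],[148.5,-150,168],[27,147,263],[27,-147,263]])
T=np.array([[50,185],[460,45],[100,378],[548,220]])/4+[225,105]
S=np.array([[505,150],[507,460],[320,28],[278,312]])/3.4+[270,120]
def W(q,L): 
    c,s=np.cos(q[2]),np.sin(q[2]); return np.asarray(L,float)@np.array([[c,-s,0],[s,c,0],[0,0,1]]).T+[q[0],q[1],q[3]]
if __name__=="__main__":
    f=lambda q:np.r_[(proj("top",W(q,L))-T).ravel(),(proj("scene",W(q,L))-S).ravel(),q[3]/3]
    o=least_squares(f,[640,50,.35,0],loss="soft_l1",x_scale=[10,10,.1,10]); q=o.x
    print(q,np.degrees(q[2])); print(f(q).round(1))
    # knob and slide tops -> printer coords: intersect ray with plane at 48 off panel
    c,s=np.cos(q[2]),np.sin(q[2]); n=np.array([-.53*c,-.53*s,.848]); p0=W(q,[-27.5,0,105])
    for nm,uv in (("slidefront",(367,385)),("slideridgetop",(345,312)),("knobfront",(388,497)),("slotL",(215,365)),("slotR",(447,287))):
        h=0 if "slot" in nm else 48
        u,v=np.array(uv)/4+[225,105]
        a=back("top",u,v,500.);b=back("top",u,v,1500.)
        t=((p0+n*h-a)@n)/((b-a)@n); X=a+t*(b-a)-p0
        print(nm,"uphill",X@np.array([.848*c,.848*s,.53]),"y",X@np.array([-s,c,0]))
    np.save("q.npy",q)
E
python3 fit.py
```

```text
[6.47448949e+02 7.09169469e+01 3.46673116e-01 1.43218692e+00] 19.86290642676209
[  1.4   6.1   2.2   5.1  -1.2  -3.3  -0.9  -3.6  -8.3  -1.3 -10.   -0.5
   2.6   0.    1.7   3.6   0.5]
slidefront uphill 21.01196105180885 y -9.29917434506064
slideridgetop uphill 79.03338280460423 y -10.840316112899997
knobfront uphill -70.8867513371345 y 1.8911768865760112
slotL uphill 50.676882004710464 y 85.32515012976766
slotR uphill 47.351187491360285 y -87.24673629248491
```

The ledge depth doesn't match a centred origin: depth data puts the back at about +176 mm. I refit with that.

```bash
sed -i 's/148.5,/176.2,/g' fit.py; python3 fit.py
python3 - <<'E'
from fit import *
q=np.load("q.npy"); R0=R.from_euler('z',q[2])
Rp=R.from_matrix(np.c_[[.848,0,.53],[0,1,0],[-.53,0,.848]]) # panel axes
Rt=R0*Rp*R.from_euler('x',180,degrees=True)  # tool z into panel, y along slide
for nm,u in (("slide",60),("knob",-32)):
    P=W(q,np.array([-27.5,0,105])+u*np.array([.848,0,.53])+30*np.array([-.53,0,.848]))
    print(nm,P)
print("look tool rot",Rt.as_euler('xyz',degrees=True))
s=r.sense(); Rc=R.from_euler('xyz',s["tcp_rot"],degrees=True)
# pre pose: over panel mid +14 uphill, 150 off
for off in(150,200):
  P=W(q,np.array([-27.5,0,105])+14*np.array([.848,0,.53])+off*np.array([-.53,0,.848]))
  print(off,P,"shift in tool axes now",Rc.inv().apply(P-s["tool_pos"]))
print("rotvec",(Rc.inv()*Rt).as_rotvec(degrees=True),((Rc.inv()*Rt)*R.from_euler('z',180,degrees=True)).as_rotvec(degrees=True))
E
```

```text
[6.39726800e+02 6.92936340e+01 3.44859584e-01 9.66824082e-01] 19.758998692748825
[-1.3 -0.7 -0.5 -1.3 -0.6 -0.3 -0.2 -0.4 -0.5 -0.6 -0.4  0.6 -0.5 -0.4
 -2.4  2.9  0.3]
slidefront uphill 29.973435952534995 y -10.282598394467392
slideridgetop uphill 87.75285211759086 y -11.728313154827285
knobfront uphill -61.56123484139345 y 0.7194223016519692
slotL uphill 59.22384663403192 y 84.05093565899675
slotR uphill 56.2573168934056 y -87.83053782429634
slide [646.76639962  71.82235671 163.20682408]
knob [573.343753    45.44791418 114.44682408]
look tool rot [180.         -32.00541607  19.75899869]
150 [550.19965786  37.13423121 240.58682408] shift in tool axes now [ 522.46508451 -423.2267487     9.53326076]
200 [525.25990018  28.17552112 282.98682408] shift in tool axes now [ 496.00020667 -424.56823384  -32.86745455]
rotvec [-0.86192768 31.99519819  2.64629944] [ -48.89547964   -1.31720914 -170.51097715]
```

```bash
A='[0.0248,-0.0212,-0.0016,0,0,0,0.0854]'
python3 -m handwheel '[[0.0248,-0.0212,-0.0016,0,0,0,0.0854],[0.0248,-0.0212,-0.0016,0,0,0,0.0854],[0.0248,-0.0212,-0.0016,0,0,0,0.0854],[0.0248,-0.0212,-0.0016,0,0,0,0.0854],[0.0248,-0.0212,-0.0016,0,0,0,0.0854],[0.0248,-0.0212,-0.0016,0,0,0,0.0854],[0.0248,-0.0212,-0.0016,0,0,0,0.0854]]'
python3 -m handwheel '[[0.0248,-0.0212,-0.0016,0,0,0,0.0854],[0.0248,-0.0212,-0.0016,0,0,0,0.0854],[0.0248,-0.0212,-0.0016,0,0,0,0.0854],[0.0248,-0.0212,-0.0016,0,0,0,0.0854],[0.0248,-0.0212,-0.0016,0,0,0,0.0854],[0.0248,-0.0212,-0.0016,0,0,0,0.0854],[0.0248,-0.0212,-0.0016,0,0,0,0.0854]]'
python3 -m handwheel '[[0.0248,-0.0212,-0.0016,0,0,0,0.0854],[0.0248,-0.0212,-0.0016,0,0,0,0.0854],[0.0248,-0.0212,-0.0016,0,0,0,0.0854],[0.0248,-0.0212,-0.0016,0,0,0,0.0854],[0.0248,-0.0212,-0.0016,0,0,0,0.0854],[0.0248,-0.0212,-0.0016,0,0,0,0.0854]]'
```

```text
time: 0.68
tool_pos: [333.5, -349.1, 261.1]
tcp_rot: [-180.0, 0.0, 22.5]
ft_force: [0.7, -0.2, 0.6]
finger_gap: 85.1
grip_force: 0.0
time: 1.27
tool_pos: [437.1, -145.6, 272.5]
tcp_rot: [-180.0, 0.0, 22.5]
ft_force: [-0.4, -0.9, -0.4]
finger_gap: 85.1
grip_force: 0.0
time: 1.77
tool_pos: [525.9, 29.0, 281.9]
tcp_rot: [-180.0, 0.0, 22.5]
ft_force: [-0.1, -0.4, 0.9]
finger_gap: 85.2
grip_force: 0.0
```

Now the half turn (−177.3°) and the tilt of −32° about tool y.

```bash
python3 -m handwheel '[[0,0,0,0,0,-7.1,0.0854],[0,0,0,0,0,-7.1,0.0854],[0,0,0,0,0,-7.1,0.0854],[0,0,0,0,0,-7.1,0.0854],[0,0,0,0,0,-7.1,0.0854],[0,0,0,0,0,-7.1,0.0854],[0,0,0,0,0,-7.1,0.0854],[0,0,0,0,0,-7.1,0.0854]]' >/dev/null
python3 -m handwheel '[[0,0,0,0,0,-7.1,0.0854],[0,0,0,0,0,-7.1,0.0854],[0,0,0,0,0,-7.1,0.0854],[0,0,0,0,0,-7.1,0.0854],[0,0,0,0,0,-7.1,0.0854],[0,0,0,0,0,-7.1,0.0854],[0,0,0,0,0,-7.1,0.0854],[0,0,0,0,0,-7.1,0.0854]]' >/dev/null
python3 -m handwheel '[[0,0,0,0,0,-7.1,0.0854],[0,0,0,0,0,-7.1,0.0854],[0,0,0,0,0,-7.1,0.0854],[0,0,0,0,0,-7.1,0.0854],[0,0,0,0,0,-7.1,0.0854],[0,0,0,0,0,-7.1,0.0854],[0,0,0,0,0,-7.1,0.0854],[0,0,0,0,0,-7.1,0.0854]]' >/dev/null
python3 -m handwheel '[[0,0,0,0,0,-6.9,0.0854],[0,0,0,0,-6.4,0,0.0854],[0,0,0,0,-6.4,0,0.0854],[0,0,0,0,-6.4,0,0.0854],[0,0,0,0,-6.4,0,0.0854],[0,0,0,0,-6.4,0,0.0854],[0,0,0,0,0,0,0.0854],[0,0,0,0,0,0,0.0854]]'
cat > look.py <<'E'
from fit import *
import sys
s=r.sense(); p,d=r.snapshot("wrist"); n=sys.argv[1]
cv2.imwrite(f"pics/{n}.png",p); np.save(n+".npy",d); np.save(n+"_s.npy",s,allow_pickle=True)
q=np.load("q.npy"); R0=R.from_euler('z',q[2])
Rp=R0*R.from_matrix(np.c_[[.848,0,.53],[0,1,0],[-.53,0,.848]])
p0=W(q,[-27.5,0,105]); print("joints",s["joint_pos"].round(1),"tcp in panel",Rp.inv().apply(s["tool_pos"]-p0).round(1))
Rt=Rp*R.from_euler('x',180,degrees=True)*R.from_euler('z',180,degrees=True); Rc=R.from_euler('xyz',s["tcp_rot"],degrees=True)
print("rot err (tool)",(Rc.inv()*Rt).as_rotvec(degrees=True).round(2))
v,u=np.mgrid[0:400,0:640]; P=Rp.inv().apply((back("wrist",u,v,d,s)-p0).reshape(-1,3)).reshape(400,640,3)
np.save(n+"_P.npy",P)
E
python3 look.py w1
```

```text
time: 4.43
tool_pos: [524.0, 26.7, 280.7]
tcp_rot: [179.9, 31.8, -160.3]
ft_force: [-0.1, 0.4, 1.0]
finger_gap: 85.5
grip_force: 0.0
joints [ -14.   -33.5  122.5   18.8   65.  -127.7] tcp in panel [ 11.4  -1.  198.9]
rot err (tool) [ 0.01 -0.2  -0.09]
```

View pics/w1.png

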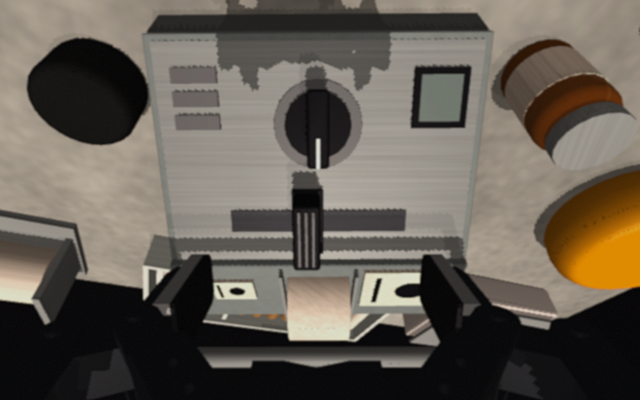

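The view is square to the panel with uphill pointing down the image. The knob is at (318,125) at rest, the selector grip at (307,230), slightly to the −y side of the slot middle (318,220), and the large label is on the right, at (395,290).

Run:
```python
import numpy as np
P=np.load("w1_P.npy")
v,u=np.mgrid[0:400,0:640]
bare=((u>180)&(u<260)&(v>150)&(v<200))|((u>370)&(u<440)&(v>150)&(v<200))
B=P[bare]; print("panel h",np.median(B[:,2]), "fit",np.linalg.lstsq(np.c_[B[:,:2],np.ones(len(B))],B[:,2],rcond=None)[0])
h0=np.median(B[:,2])
for nm,(a,b,c,e) in (("knob",(270,360,80,172)),("slide",(280,335,180,275))):
    m=(u>a)&(u<b)&(v>c)&(v<e); Q=P[m]; Q=Q[(Q[:,2]>h0+42)&(Q[:,2]<h0+54)]
    print(nm,len(Q),np.median(Q[:,2]),np.percentile(Q,[1,5,95,99],axis=0).round(1).tolist())
Q=P[(v>150)&(v<262)]
y=[]
for vv in (100,130,160,190):
    row=P[vv]; ok=abs(row[:,2]-h0)<5; ok[:120]=0; ok[520:]=0; print(vv,row[ok,1].min().round(1),row[ok,1].max().round(1))
for uv in((232,220),(405,220)): print("slot end",P[uv[1],uv[0]])
```

```text
panel h -1.0078989103526323 fit [-5.37263131e-01  5.53887521e-03  8.28882054e+00]
knob 1815 45.83225869537261 [[-62.1, -8.2, 43.0], [-59.9, -7.3, 43.9], [-5.5, 8.5, 47.4], [-2.7, 9.3, 48.2]]
slide 1812 46.0467902410694 [[30.0, -21.1, 42.6], [31.7, -20.0, 43.9], [84.8, 1.4, 48.0], [87.8, 2.3, 48.6]]
100 -148.6 150.0
130 -147.9 148.7
160 -147.7 149.3
190 -147.8 150.0
slot end [ 59.82329904 -83.4809151   -1.57207534]
slot end [59.29951932 85.5654499   0.77038524]
```

```bash
python3 -m handwheel '[[-0.0195,-0.0042,0,0,0,0,0.0854],[-0.0195,-0.0042,0,0,0,0,0.0854],[0,0,0.025,0,0,0,0.0854],[0,0,0.025,0,0,0,0.0854],[0,0,0.025,0,0,0,0.0854],[0,0,0.025,0,0,0,0.0854],[0,0,0.010,0,0,0,0.0854],[0,0,0,0,0,0,0.0854]]'
python3 look.py w2
```

```text
time: 5.15
tool_pos: [614.8, 51.4, 207.1]
tcp_rot: [179.9, 31.7, -160.2]
ft_force: [-1.4, -0.2, -0.3]
finger_gap: 85.2
grip_force: 0.0
joints [  -8.   -13.6  115.7   18.6   50.9 -126.2] tcp in panel [51.9 -8.4 86.8]
rot err (tool) [ 0.18 -0.31  0.07]
```

View pics/w2.png

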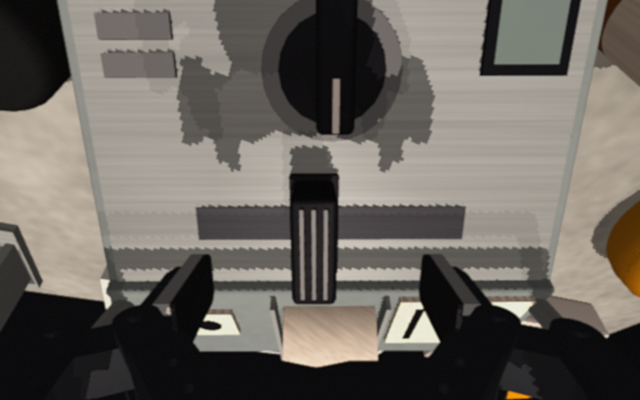

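The grip at (314,240) sits centred between the open fingers. I descend 57 mm, then close.

```bash
python3 -m handwheel '[[0,-0.0005,0.020,0,0,0,0.0854],[0,-0.0005,0.020,0,0,0,0.0854],[0,0,0.017,0,0,0,0.0854],[0,0,0,0,0,0,0.0854],[0,0,0,0,0,0,0.0854]]' 25
python3 -m handwheel '[[0,0,0,0,0,0,0.01],[0,0,0,0,0,0,0.01],[0,0,0,0,0,0,0.01],[0,0,0,0,0,0,0.01],[0,0,0,0,0,0,0.01],[0,0,0,0,0,0,0.01],[0,0,0,0,0,0,0.01],[0,0,0,0,0,0,0.01]]' 25
python3 look.py w3
```

```text
time: 5.62
tool_pos: [643.6, 59.6, 162.5]
tcp_rot: [-180.0, 32.0, -160.2]
ft_force: [-0.8, -0.2, 0.3]
finger_gap: 85.3
grip_force: 0.0
time: 6.28
tool_pos: [643.3, 59.5, 162.2]
tcp_rot: [-180.0, 32.0, -160.2]
ft_force: [-6.4, -1.5, 7.0]
finger_gap: 23.5
grip_force: 30.5
joints [  -6.6   -6.1  114.1   19.6   44.4 -127.1] tcp in panel [ 53.2 -10.4  33.1]
rot err (tool) [0.01 0.03 0.06]
```

```bash
python3 -m handwheel '[[0,0.008,0,0,0,0,0.01],[0,0.010,0,0,0,0,0.01],[0,0.010,0,0,0,0,0.01],[0,0.010,0,0,0,0,0.01],[0,0.010,0,0,0,0,0.01],[0,0.007,0,0,0,0,0.01],[0,0.005,0,0,0,0,0.01],[0,0.002,0,0,0,0,0.01]]'
python3 look.py w4
python3 -m handwheel '[[0,0.002,0,0,0,0,0.01],[0,0.002,0,0,0,0,0.01],[0,0.002,0,0,0,0,0.01],[0,0,0,0,0,0,0.01]]'
python3 look.py w5
```

```text
time: 7.0
tool_pos: [622.0, 118.1, 162.2]
tcp_rot: [-179.9, 32.0, -160.1]
ft_force: [-9.5, -5.1, 7.1]
finger_gap: 24.1
grip_force: 31.2
joints [   0.6   -9.1  116.8   14.9   42.7 -117.5] tcp in panel [53.  51.9 33.2]
rot err (tool) [-0.    0.01  0.09]
time: 7.38
tool_pos: [620.6, 121.9, 162.2]
tcp_rot: [-179.8, 32.0, -160.1]
ft_force: [-7.8, -12.8, 7.1]
finger_gap: 23.6
grip_force: 30.9
joints [   1.2   -9.3  117.    14.2   42.5 -116.5] tcp in panel [52.9 56.  33.2]
rot err (tool) [-0.15  0.03  0.08]
```

```bash
python3 -m handwheel '[[0,0.002,0,0,0,0,0.01],[0,0.001,0,0,0,0,0.01],[0,0,0,0,0,0,0.01]]'
python3 look.py w6
```

```text
time: 7.68
tool_pos: [620.5, 122.2, 162.2]
tcp_rot: [-179.6, 32.1, -160.2]
ft_force: [-1.9, -24.6, 3.1]
finger_gap: 23.6
grip_force: 30.4
joints [   1.4   -9.4  117.1   13.8   42.3 -116.1] tcp in panel [53.  56.3 33.2]
rot err (tool) [-0.38  0.05  0.06]
```

The selector is against the stop: the force rose to 25 N with no further travel. I release it, back out and go above the knob.

```bash
python3 -m handwheel '[[0,0,0,0,0,0,0.0854],[0,0,0,0,0,0,0.0854],[0,0,0,0,0,0,0.0854],[0,0,0,0,0,0,0.0854],[0,0,0,0,0,0,0.0854],[0,0,0,0,0,0,0.0854],[0,0,0,0,0,0,0.0854]]'
python3 -m handwheel '[[0,0,-0.02,0,0,0,0.0854],[0,0,-0.03,0,0,0,0.0854],[0,0,-0.03,0,0,0,0.0854],[0.0215,-0.015,0,0,0,0,0.0854],[0.0215,-0.015,0,0,0,0,0.0854],[0.0215,-0.015,0,0,0,0,0.0854],[0.0215,-0.015,0,0,0,0,0.0854],[0,0,0,0,0,0,0.0854]]'
python3 -m handwheel '[[0,0,0,0,0,0,0.0854],[0,0,0,0,0,0,0.0854]]'
python3 look.py w7
```

```text
time: 8.32
tool_pos: [619.1, 126.7, 161.3]
tcp_rot: [180.0, 32.0, -160.2]
ft_force: [0.6, 0.9, -0.0]
finger_gap: 85.5
grip_force: 0.0
time: 8.98
tool_pos: [528.3, 28.8, 180.3]
tcp_rot: [179.9, 31.8, -160.3]
ft_force: [0.4, -0.6, 0.2]
finger_gap: 85.3
grip_force: 0.0
time: 9.15
tool_pos: [531.4, 30.9, 184.3]
tcp_rot: [-180.0, 32.1, -160.2]
ft_force: [0.4, -0.1, 0.9]
finger_gap: 85.0
grip_force: 0.0
joints [ -13.1  -28.3  129.3   21.1   53.2 -131.7] tcp in panel [-32.6   0.4 112.8]
rot err (tool) [-0.01  0.05  0.01]
```

View pics/w7.png

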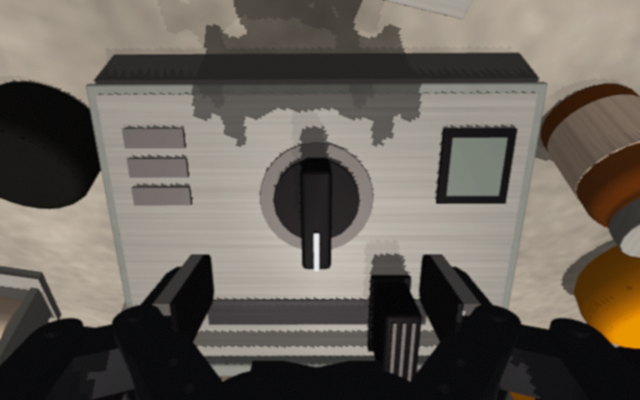

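The selector sits at the right end of the slot, at (395,330), and the knob at (317,215) is centred under the jaws. Descend 81 mm and close.

```bash
python3 -m handwheel '[[0,0,0.02,0,0,0,0.0854],[0,0,0.025,0,0,0,0.0854],[0,0,0.02,0,0,0,0.0854],[0,0,0.015,0,0,0,0.0854],[0,0,0,0,0,0,0.0854],[0,0,0,0,0,0,0.0854]]' 60
python3 -m handwheel '[[0,0,0,0,0,0,0.005],[0,0,0,0,0,0,0.005],[0,0,0,0,0,0,0.005],[0,0,0,0,0,0,0.005],[0,0,0,0,0,0,0.005],[0,0,0,0,0,0,0.005],[0,0,0,0,0,0,0.005],[0,0,0,0,0,0,0.005]]' 60
python3 look.py w8; python3 -c "
from h import *;print(r.sense()['wrist_torque'])"
```

```text
time: 9.7
tool_pos: [570.7, 46.4, 115.3]
tcp_rot: [179.9, 31.9, -160.1]
ft_force: [1.1, -0.8, 0.3]
finger_gap: 85.4
grip_force: 0.0
time: 10.37
tool_pos: [571.0, 45.0, 116.5]
tcp_rot: [-180.0, 32.0, -160.2]
ft_force: [-5.8, -1.8, 7.3]
finger_gap: 17.7
grip_force: 59.5
joints [  -9.8  -14.8  126.9   23.2   41.7 -133.5] tcp in panel [-32.9   0.3  33. ]
rot err (tool) [-0.    0.03  0.05]
[-0.11284378  0.56593033  0.14200341]
```

Gripped. Now I twist clockwise, which is positive about tool z.

```bash
python3 -m handwheel '[[0,0,0,0,0,5,0.005],[0,0,0,0,0,6,0.005],[0,0,0,0,0,6,0.005],[0,0,0,0,0,6,0.005],[0,0,0,0,0,6,0.005],[0,0,0,0,0,6,0.005],[0,0,0,0,0,6,0.005],[0,0,0,0,0,6,0.005]]'
python3 -m handwheel '[[0,0,0,0,0,5,0.005],[0,0,0,0,0,4,0.005],[0,0,0,0,0,3,0.005],[0,0,0,0,0,0,0.005]]'
cat > tq.py <<'E'
from h import *
s=r.sense(); z=R.from_euler('xyz',s['tcp_rot'],degrees=True).as_matrix()[:,2]; print("torque about tool z",s['wrist_torque']@z)
E
python3 look.py w9; python3 tq.py
```

```text
time: 11.08
tool_pos: [571.0, 45.8, 116.7]
tcp_rot: [155.3, 21.1, 147.9]
ft_force: [-6.0, 3.4, 8.2]
finger_gap: 17.1
grip_force: 59.3
time: 11.42
tool_pos: [571.1, 46.0, 116.8]
tcp_rot: [151.7, 15.7, 136.7]
ft_force: [-4.8, 4.1, 6.9]
finger_gap: 17.2
grip_force: 59.1
joints [ -9.8 -14.8 126.9  23.2  41.7 -74.3] tcp in panel [-32.4   1.2  33. ]
rot err (tool) [ 1.100e-01  1.000e-02 -5.914e+01]
torque about tool z -0.15390476591615534
```

```bash
python3 -m handwheel '[[0,0,0,0,0,2,0.005],[0,0,0,0,0,2,0.005],[0,0,0,0,0,0,0.005]]' >/dev/null
python3 look.py w10; python3 tq.py
python3 -m handwheel '[[0,0,0,0,0,2,0.005],[0,0,0,0,0,0,0.005]]' >/dev/null
python3 look.py w11; python3 tq.py
python3 -m handwheel '[[0,0,0,0,0,2,0.005],[0,0,0,0,0,0,0.005]]'
python3 look.py w12; python3 tq.py
```

```text
joints [ -9.7 -14.8 126.9  23.2  41.7 -70.4] tcp in panel [-32.4   1.3  33. ]
rot err (tool) [ 1.100e-01  1.000e-02 -6.305e+01]
torque about tool z -0.15403870759087515
joints [ -9.7 -14.8 126.8  23.2  41.7 -68.4] tcp in panel [-32.3   1.3  33. ]
rot err (tool) [ 1.000e-01  1.000e-02 -6.496e+01]
torque about tool z -1.1321711747916963
time: 12.15
tool_pos: [571.1, 46.0, 116.9]
tcp_rot: [150.0, 12.0, 129.7]
ft_force: [-3.7, 4.3, 6.9]
finger_gap: 17.0
grip_force: 70.7
joints [ -9.7 -14.8 126.8  23.2  41.7 -66.5] tcp in panel [-32.3   1.3  33.1]
rot err (tool) [ 8.000e-02  1.000e-02 -6.688e+01]
torque about tool z -1.8859068711856772
```

The torque jumped to −1.9 N m at about 65°, so the knob is at its stop. I release it and back out square to the panel.

```bash
python3 -m handwheel '[[0,0,0,0,0,-2,0.076],[0,0,0,0,0,0,0.076],[0,0,0,0,0,0,0.076],[0,0,0,0,0,0,0.076],[0,0,0,0,0,0,0.076],[0,0,0,0,0,0,0.076]]'
python3 -m handwheel '[[0,0,-0.015,0,0,0,0.076],[0,0,-0.025,0,0,0,0.076],[0,0,-0.03,0,0,0,0.076],[0,0,-0.03,0,0,0,0.076],[0,0,-0.03,0,0,0,0.076],[0,0,-0.02,0,0,0,0.076],[0,0,0,0,0,0,0.076],[0,0,0,0,0,0,0.076]]'
python3 look.py w13
python3 - <<'E'
from h import *
p,d=r.snapshot("top"); a=cv2.imread("pics/w13.png")
o=cv2.imread("pics/top0.png")
c=lambda i:cv2.resize(i[105:280,185:415],(400,304),interpolation=cv2.INTER_CUBIC)
cv2.imwrite("pics/fin.png",np.vstack([cv2.resize(a,(448,280)) if 0 else cv2.copyMakeBorder(cv2.resize(a,(448,280)),0,0,0,352,cv2.BORDER_CONSTANT),np.hstack([c(o),c(p)])]))
E
```

```text
time: 12.7
tool_pos: [570.9, 45.0, 115.8]
tcp_rot: [150.5, 12.9, 131.3]
ft_force: [0.6, 0.4, -1.1]
finger_gap: 75.9
grip_force: 0.0
time: 13.37
tool_pos: [496.8, 17.6, 244.8]
tcp_rot: [150.3, 13.1, 131.3]
ft_force: [-0.4, -0.2, -0.4]
finger_gap: 76.1
grip_force: 0.0
joints [-16.8 -38.6 129.4  20.6  63.9 -66.5] tcp in panel [-31.9  -0.3 183.7]
rot err (tool) [-1.000e-02  2.400e-01 -6.496e+01]
```

View pics/fin.png

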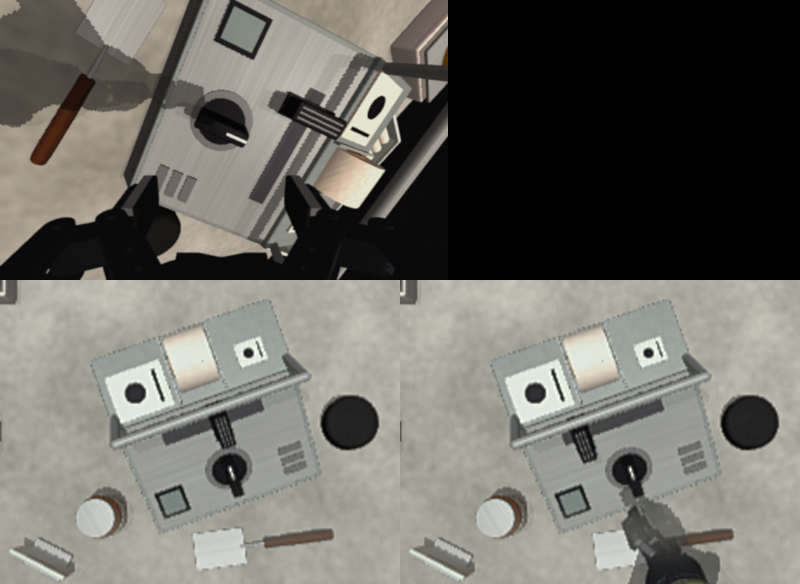

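The top picture shows the selector at the large-label end of the slot (583,443 in the montage). The knob bar points uphill again at (630,470), and the jar, cheese, spatula and card look the same before and after. I hand in.

```bash
python3 -c "
from bench import r
print(r.hand_in())"
```

```text
the job is handed in; nothing more can be done
None
```

The job is handed in at about 13 s on the robot's clock: the size selector is at its +y (large-label) stop, the feed knob was turned clockwise to its stop and sprang back, and the other items look unmoved in the before-and-after top pictures.

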